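Load a gear-train cartridge and clamp it home

ROBOT

A 6-joint arm with a two-finger parallel gripper is mounted at the origin on the work surface. World frame = base frame: x ahead of the robot, y to its left, z up, the work surface at z = 0. Lengths are in m, angles in degrees, forces in N, time in s.
With the tool pointing down it reaches from about 0.3 to 0.85 m from the base axis. Payload 4.2 kg.
Tool frame: the origin (TCP) lies midway between the tips of the shut fingers; the grasp point (between the pads) lies ctrl.grip_point_offset behind it (ctrl.grip_point_offset is the distance from the TCP to the grasp point, in m); z points along the fingers, y is the line along which they close (so a half turn about z gives the same grasp; the last joint's range is limited). The gripper opens to 91 mm and grips with 3 to 60 N. Pads are 32 mm wide; open, the fingers measure 118 mm over their backs; the gripper's body (76 mm by 178 mm) begins 60 mm behind the grasp point.
Start: joints at [74.026, 18.312, 89.639, -0, 72.044, -1.146], TCP at [0.147, 0.556, 0.214] pointing down, gripper open.
Joint ranges: [-177.97, 177.97], [-48.28, 115.42], [12.27, 149.76], [-77.06, 257.06], [2.81, 150.46], [-146.56, 146.56]. Speed limits (degrees/s): [147.25, 147.25, 180, 180, 180, 180].

INTERFACE

Orientations are given as [roll, pitch, yaw] about the fixed x, y, z axes, in that order (R = Rz(yaw) Ry(pitch) Rx(roll)).
In Python, from workcell import ctrl, read_camera, workorder, nets gives the robot as it stands.
- The arm moves only by the tool arm_command, never from a script. Its argument "steps" is a list of rows, each an object with "hand": the closure, from -1 (fully open) to 1 (shut); "slide": the shift along the world's x, y, z normalised to -1 to 1, where 1 is 1 m, a list of three; "turn": the turn about the world's z normalised to -1 to 1, where 1 is pi/4 rad. A call has 1 to 10 rows; each row shifts and turns the commanded pose from where the row before left it; what a row does not reach is not made up. A row lasts 1/12 s, in which the tool goes at most 41.7 mm and 7.16 degrees, less where a joint would pass 70% of its speed; a pose out of reach is approached as far as the arm can. A call with a number of a shift or a turn outside -1 to 1 is refused whole. A call with a gripper value outside its range is refused whole. The fingers move at their own pace and stop on an object; the grip force is fixed at half the most. Time passes only in rows, so rows that do not move let the fingers close. It gives the time, the measured TCP pose, the force, the opening and the grip force at its end, in the units of the state.
- ctrl.observe(): the state, without advancing time (a new reading comes with each control period).
- read_camera(name): name is "scene" or "side" or "wrist"; returns a dict with "pixels" (384x512x3 uint8, blue, green, red), "intrinsics" (3x3 intrinsics, pixels), "k1" (the pictures are not rectified: a ray, as slopes to the right and down, at radius r is drawn at 1 + k1 r^2 times it, then the intrinsics apply), "xyz" and "rotation" of the camera in the world. Camera axes: x right, y down, z forward; pixel columns grow to the right and rows downward; lengths in m; the calibration is good to about 2 mm. A picture is of the moment at which its call begins. There is no depth.
- workorder.job_done(): hands the job in; it is judged then, once.
Trained networks look in a picture, given as the dict that the camera call returned (one of the last four; its "shot" number tells which), for a name from the list of things; names that differ only in an ending like _2 or _b are one class to them, and where a whole thing is asked for, a point or a joint stands for the part that bears it (a point fixed in the world has none). Each returns a list of dicts, best first, with "p" (0 to 1); they miss things now and then, are a little off and sometimes report something else, mostly with a low value. They report only what shows in the picture. A call takes as long as a camera call. They do not tell look-alikes from the thing itself.
- nets.regions_of(picture, name): "mask" (384x512 bool, what is visible of it) and "location" ([row, column] in pixels, amid what is visible of it).
- nets.spot_point(picture, name): "location" ([row, column] in pixels: a listed point, or the origin of a listed thing).
The state is a dict: "t": time; "q": joint angles; "qvel": joint speeds; "joint_efforts": joint torques, N m; "tool_pos": TCP position; "tcp_rot": TCP orientation; "ft_force": force on the tool from outside, world axes, zero at the start; "torque": the same for the moment, N m; "finger_gap": finger opening in m; "finger_force": force on a finger pad.
Only numpy, scipy, OpenCV 4.12 (cv2) and the standard library are available. Lean on these libraries where they do the work, as an engineer would, in place of code of your own. Each camera call takes 0.05 s, during which the arm holds its last target. There are 200 camera calls.

TASK

Stand the brass gear-train cartridge upright in the fixture's pocket, where it rests proud on the sprung ejector, and let go of it; then swing the hinged clamp over it and press the clamp's handle down until the cartridge is driven fully home on the seat, and leave the clamp holding it. Be gentle: feel for the pocket and for the seat, never bear on the cartridge with more than about 40 N, and leave the glass dome, the metronome shell and the blue weight where they stand.

Things in the scene. Friction and masses are not known exactly. Their poses are not given: they have to be found in the camera images.
- cartridge: Gear-train cartridge: two upright brass plates with wheels between; acts as a solid block 46 mm (own x) by 34 mm (own y) by 60 mm tall (z), 0.17 to 0.33 kg, standing loose on the counter. Origin: centre of its underside. Grip it across the 34 mm, about 15 mm below its top, so the fingers stay above the pocket. It fits the pocket either way round, its x along the fixture's x.
- cradle: Fixture bolted down: aluminium base plate 165 x 136 x 12 mm with a dark steel pocket block 68 mm (x) by 56 mm (y), 46 mm high. Origin: on the counter under the pocket's centre; x points from the pocket to the hinge posts. The pocket is 49 mm (x) by 37 mm (y), 1.5 mm clear of the cartridge on each side, with a 2 mm lead-in. The posts stand 75 mm behind it, 62 mm either side, 92 mm high.
- mouth (a point): Centre of the pocket's mouth, level with the top of the pocket block, 46 mm above the counter; axes as the fixture's. Deep in the pocket, at its two x ends, is the seat: two brass ledges on which the cartridge's underside must finally press. The seat is screwed to a different height each time, 13 to 21 mm above the counter (25 to 33 mm below the mouth), is not measured, and stays put.
- ejector: Sprung steel ejector plate (22 x 30 mm) in the pocket; origin at the centre of its top face, 28 mm above the counter when free; moves straight down, pushing up with 5 N at first and 7 to 9 N at the seat. A cartridge let go on it rests with its underside 18 mm below the mouth and its top 88 mm above the counter.
- hinge (a point): Middle of the clamp's hinge axis, 75 mm behind the pocket's centre and 80 mm above the counter; its y axis is the hinge axis.
- clamp (a joint): Angle of the clamp. 0: arms level, reaching from the hinge over the pocket towards the fixture's -x; grows as it swings up and back; starts at 1.75 to 1.95. The hinge is stiff (0.6 N m; 3 to 5 N at the handle) and stays where left. Driving the cartridge home takes 4 to 6 N at the handle. Home reads -0.01 to 0.09 (the seat decides); no other stop: extra handle force squeezes the cartridge double.
- handle (a point): Middle of the round black handle bar (14 mm thick, axis along the fixture's y), 140 mm from the hinge; it can be pinched from above, or hooked from behind and pressed. It joins the clamp's two side arms (94 mm clear between them), as does the round steel press bar (12 mm thick), which lies 75 mm from the hinge and bears on the cartridge's top.
- dome: Bystander: glass timing dome on a dark wooden foot, 96 mm wide, 129 mm tall; origin under its centre.
- shell: Bystander: black polymer metronome shell, a pyramid 120 mm wide, 200 mm tall; origin under its centre.
- weight: Bystander: anodized blue pendulum weight, 38 mm wide, 28 mm tall; origin under its centre.
Things that resemble listed ones, but are neither listed nor needed, are in the scene too. Of the things that look like the cartridge, the smallest one is meant.

How it is judged:
By the outcome, as a careful person would: the job done as asked, in the order asked, and still so for the second after the job is handed in, with the robot touching nothing.
It also fails if it takes over 72 s, if anything falls off the work surface, if the arm or the gripper's body presses on something with over 40 N, if the wrist force passes 120 N, or if a joint passes its speed limit or range.

## Working session

There is one attempt and no reset: what is moved stays moved. The work goes in short steps, Python scripts to look and compute and a tool call to move; the robot and the scene stay as the last step left them, time stands still between calls to the robot, and variables do not carry over. Pictures are saved under pics/ and viewed, at most 10 in all, crops included, and the job is handed in when it is done.

Besides the shell and the picture viewer there is one more tool, called after "Request:" by a JSON object that holds its "op" and its "data", one argument or row to a line. arm_command: Moves the arm, as the interface text tells. Scaled input: -1 to 1 covers 1 m each way for a shift and pi/4 rad each way for a turn. Its arguments: {"type":"object","properties":{"steps":{"type":"array"}},"required":["steps"]}

```bash
mkdir -p pics; ls
cat > h.py <<'E'
import numpy as np, cv2
from workcell import ctrl, read_camera, workorder, nets
def ray(p,loc):
    K=p["intrinsics"];k1=p["k1"]
    d=np.array([(loc[1]-K[0][2])/K[0][0],(loc[0]-K[1][2])/K[1][1]])
    u=d.copy()
    for _ in range(20): u=d/(1+k1*(u@u))
    r=np.array(p["rotation"])@np.array([u[0],u[1],1]); return np.array(p["xyz"]),r/np.linalg.norm(r)
def onz(p,loc,z):
    o,r=ray(p,loc); return o+r*(z-o[2])/r[2]
def proj(p,X):
    c=np.array(p["rotation"]).T@(np.array(X)-p["xyz"]); u=c[:2]/c[2]; u=u*(1+p["k1"]*(u@u))
    K=p["intrinsics"]; return [K[1][1]*u[1]+K[1][2],K[0][0]*u[0]+K[0][2]]
def tri(obs):
    A=0;b=0
    for p,l in obs:
        o,r=ray(p,l);M=np.eye(3)-np.outer(r,r);A=A+M;b=b+M@o
    x=np.linalg.solve(A,b); return x
E
python3 - <<'E'
from h import *
np.set_printoptions(precision=3,suppress=True)
s=ctrl.observe();print(s["t"],s["tool_pos"],s["tcp_rot"],s["finger_gap"],ctrl.grip_point_offset)
P={c:read_camera(c) for c in("scene","side")}
cv2.imwrite("pics/a.png",P["scene"]["pixels"]);cv2.imwrite("pics/b.png",P["side"]["pixels"])
for c,p in P.items():
    print(c,p["xyz"])
    for n,z in(("cartridge",0),("cradle",0),("mouth",.046),("hinge",.08),("handle",.15),("dome",0),("shell",0),("weight",0)):
        for d in nets.spot_point(p,n)[:4]:
            print(n,round(d["p"],2),np.round(d["location"],1),onz(p,d["location"],z))
E
```

```text
pics
0.0 [0.147 0.555 0.213] [-179.898   -0.001  165.174] 0.09124922479947997 0.0188
scene [ 1.159 -0.289  0.948]Traceback (most recent call last):
  File "<stdin>", line 10, in <module>
  File "h.py", line 10, in onz
    o,r=ray(p,loc); return o+r*(z-o[2])/r[2]
                                        ~^^^
IndexError: invalid index to scalar variable.
```

```bash
cat >> h.py <<'E'
from scipy.spatial.transform import Rotation as Ro
_rc=read_camera
def read_camera(n):
    p=dict(_rc(n)); return p
E
sed -i 's/np.array(p\["rotation"\])/RM(p)/' h.py
cat >> h.py <<'E'
def RM(p):
    r=np.array(p["rotation"],float)
    return r if r.shape==(3,3) else Ro.from_euler("xyz",r,degrees=True).as_matrix()
E
python3 - <<'E'
from h import *
np.set_printoptions(precision=3,suppress=True)
P={c:read_camera(c) for c in("scene","side")}
cv2.imwrite("pics/a.png",P["scene"]["pixels"]);cv2.imwrite("pics/b.png",P["side"]["pixels"])
for c,p in P.items():
    print(c,p["xyz"],p["rotation"],p["k1"],list(p))
    for n,z in(("cartridge",0),("cradle",0),("mouth",.046),("hinge",.08),("handle",.15),("dome",0),("shell",0),("weight",0)):
        for d in nets.spot_point(p,n)[:4]:
            print(n,round(d["p"],2),np.round(d["location"],1),onz(p,d["location"],z))
E
```

```text
scene [ 1.159 -0.289  0.948] [-145.945   -0.936   73.329] -0.17352332732916984 ['pixels', 'intrinsics', 'k1', 'xyz', 'rotation', 'shot']
cartridge 0.88 [165.1 354.8] [0.536 0.2   0.   ]
cartridge 0.87 [186.6 329.2] [0.584 0.103 0.   ]
cartridge 0.65 [152.7 320. ] [0.468 0.122 0.   ]
cradle 0.93 [196.7 219.9] [ 0.535 -0.183  0.   ]
mouth 0.95 [181.4 217.7] [ 0.518 -0.182  0.046]
handle 0.64 [175.1 228.1] [ 0.582 -0.168  0.15 ]
handle 0.41 [157.8 274.4] [ 0.563 -0.052  0.15 ]
handle 0.19 [186.8 219.6] [ 0.608 -0.194  0.15 ]
dome 0.9 [256.5 306.2] [ 0.759 -0.027  0.   ]
shell 0.94 [252.1 145.7] [ 0.641 -0.395  0.   ]
weight 0.55 [157.7 271. ] [ 0.448 -0.016  0.   ]
side [0.398 0.765 0.782] [-128.93     0.211 -166.973] 0.05861386056760982 ['pixels', 'intrinsics', 'k1', 'xyz', 'rotation', 'shot']
cartridge 0.94 [318.7 249.2] [0.544 0.201 0.   ]
cartridge 0.9 [282.1 245.2] [0.574 0.112 0.   ]
cartridge 0.78 [292.8 291.4] [0.474 0.119 0.   ]
cradle 0.78 [196.8 292.2] [ 0.524 -0.192  0.   ]
mouth 0.62 [183.8 290.4] [ 0.53  -0.186  0.046]
hinge 0.85 [171.9 259.8] [ 0.606 -0.173  0.08 ]
handle 0.68 [126.2 246.2] [ 0.662 -0.264  0.15 ]
dome 0.6 [226.  188.1] [ 0.75  -0.027  0.   ]
shell 0.61 [149.9 262.2] [ 0.647 -0.388  0.   ]
shell 0.28 [185.5 292.4] [ 0.532 -0.239  0.   ]
weight 0.67 [256.  308.6] [0.454 0.007 0.   ]
```

View pics/a.png

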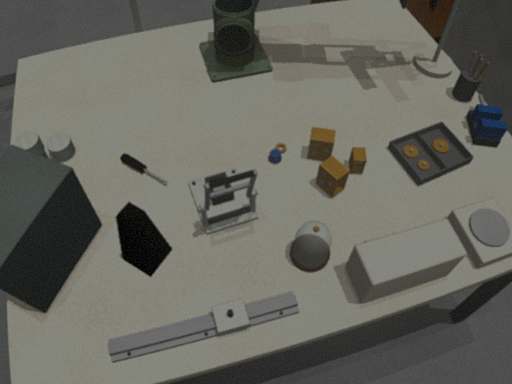

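View pics/b.png

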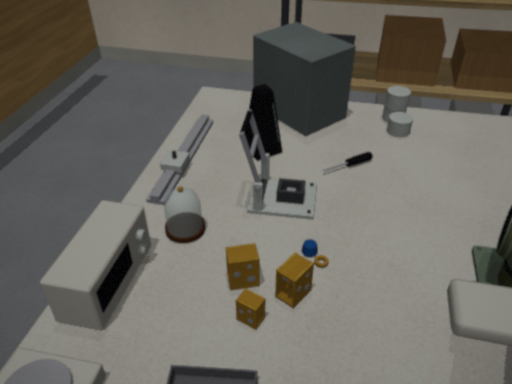

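Request:
{"op": "arm_command", "data": {
  "steps": [
    {"hand":-1,"slide":[0.028,-0.025,0.003],"turn":0},
    {"hand":-1,"slide":[0.028,-0.025,0.003],"turn":0},
    {"hand":-1,"slide":[0.028,-0.025,0.003],"turn":0},
    {"hand":-1,"slide":[0.028,-0.025,0.003],"turn":0},
    {"hand":-1,"slide":[0.028,-0.025,0.003],"turn":0},
    {"hand":-1,"slide":[0.028,-0.025,0.003],"turn":0},
    {"hand":-1,"slide":[0.028,-0.025,0.003],"turn":0},
    {"hand":-1,"slide":[0.028,-0.025,0.003],"turn":0},
    {"hand":-1,"slide":[0.028,-0.025,0.003],"turn":0},
    {"hand":-1,"slide":[0.028,-0.025,0.003],"turn":0}
  ]
}}

```text
t: 1.88
tool_pos: [0.4283, 0.3044, 0.2443]
tcp_rot: [180.0, 0.0, 165.2]
ft_force: [0.5, 1.9, -0.9]
finger_gap: 0.0912
finger_force: 0.0
```

Run:
```python
from h import *
np.set_printoptions(precision=3,suppress=True)
s=ctrl.observe();print(s["t"],s["tool_pos"],s["tcp_rot"],s["ft_force"])
p=read_camera("wrist");print(p["xyz"],p["rotation"],p["intrinsics"][0][0])
cv2.imwrite("pics/c.png",p["pixels"])
for n,z in(("cartridge",0),("weight",0)):
  for d in nets.spot_point(p,n)[:4]: print(n,round(d["p"],2),np.round(d["location"],1),onz(p,d["location"],z))
  for d in nets.regions_of(p,n)[:4]: print(n,round(d["p"],2),np.round(d["location"],1),d["mask"].sum())
# fixture orientation from scene/side masks
for c in("scene","side"):
  p=read_camera(c)
  for d in nets.regions_of(p,"cartridge")[:4]: print(c,round(d["p"],2),np.round(d["location"],1),d["mask"].sum())
  im=cv2.resize(p["pixels"][110:260,170:340],None,fx=3,fy=3,interpolation=cv2.INTER_CUBIC)
  cv2.imwrite(f"pics/fx_{c}.png",im)
```

```text
1.8833 [0.428 0.304 0.244] [179.969   0.016 165.168] [ 0.526  1.903 -0.859]
[0.353 0.325 0.415] [163.741  -0.023  75.223] 294.6663840038587
cartridge 0.91 [281.7 162.4] [0.582 0.111 0.   ]
cartridge 0.88 [248.  207.4] [0.542 0.2   0.   ]
cartridge 0.8 [219.4 142.2] [0.471 0.118 0.   ]
cartridge 0.93 [311.4 169.5] 607
cartridge 0.84 [249.9 203.3] 681
cartridge 0.58 [222.7 124.1] 2041
weight 0.76 [232.5  64.6] [ 0.46  -0.011  0.   ]
weight 0.64 [227.8  58.4] 379
weight 0.52 [250.9 201.7] 678
scene 0.76 [144.1 323.1] 786
scene 0.71 [159.1 354.3] 412
scene 0.36 [245.3 311.4] 1668
side 0.87 [268.2 243. ] 1324
side 0.6 [308.2 249.9] 962
```

View pics/c.png

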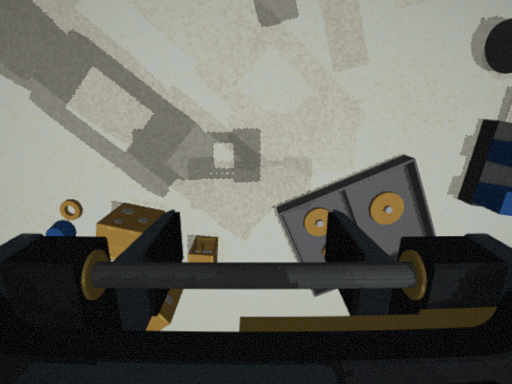

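Request:
{"op": "arm_command", "data": {
  "steps": [
    {"hand":-1,"slide":[0.03,-0.021,-0.005],"turn":0},
    {"hand":-1,"slide":[0.03,-0.021,-0.005],"turn":0},
    {"hand":-1,"slide":[0.03,-0.021,-0.005],"turn":0},
    {"hand":-1,"slide":[0.03,-0.021,-0.005],"turn":0},
    {"hand":-1,"slide":[0.03,-0.021,-0.005],"turn":0},
    {"hand":-1,"slide":[0.02,-0.017,-0.005],"turn":0},
    {"hand":-1,"slide":[0,0,0],"turn":0}
  ]
}}

```text
t: 2.92
tool_pos: [0.5999, 0.1814, 0.212]
tcp_rot: [-179.9, 0.0, 165.0]
ft_force: [-0.8, 0.2, -0.1]
finger_gap: 0.0906
finger_force: 0.0
```

Run:
```python
from h import *
np.set_printoptions(precision=4,suppress=True)
s=ctrl.observe();print(s["t"],s["tool_pos"],s["tcp_rot"],s["ft_force"])
p=read_camera("wrist");print(p["xyz"],p["rotation"])
for d in nets.spot_point(p,"cartridge")[:4]: print(round(d["p"],2),np.round(d["location"],1),onz(p,d["location"],0))
best=None
for d in nets.regions_of(p,"cartridge")[:4]: print(round(d["p"],2),np.round(d["location"],1),d["mask"].sum(),onz(p,d["location"],.06))
a=p["pixels"];cv2.imwrite("pics/d.png",cv2.resize(a[60:260,130:390],None,fx=3,fy=3,interpolation=cv2.INTER_CUBIC))
```

```text
2.9167 [0.5999 0.1814 0.212 ] [-179.8787    0.02    165.0372] [-0.7643  0.1664 -0.1347]
[0.5243 0.2022 0.3831] [163.7391   0.1321  75.0905]
0.85 [118.3 256.5] [0.5407 0.2009 0.    ]
0.81 [169.3 196.2] [0.5839 0.1066 0.    ]
0.75 [ 80.6 178.1] [0.4713 0.1191 0.    ]
0.89 [ 76.  164.6] 3873 [0.4715 0.1199 0.06  ]
0.66 [121.  255.9] 1368 [0.5407 0.1997 0.06  ]
```

View pics/d.png

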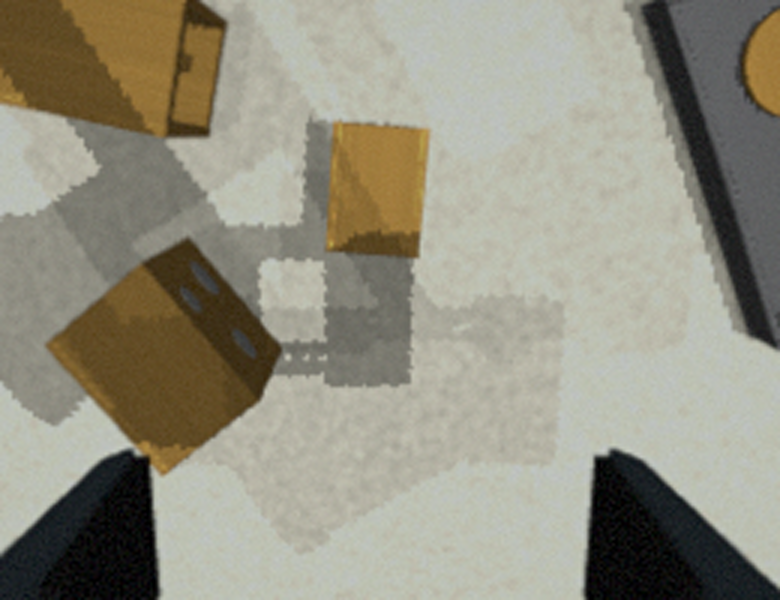

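View pics/fx_side.png

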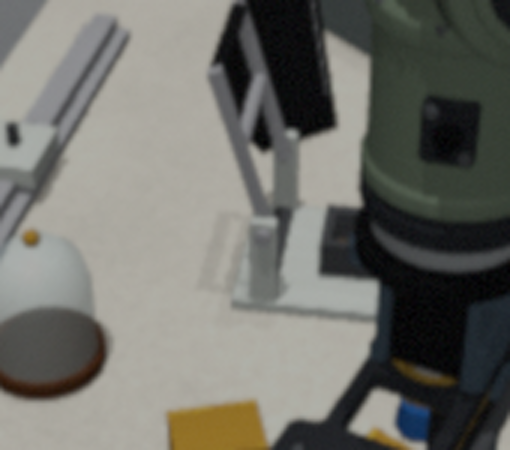

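Run:
```python
from h import *
np.set_printoptions(precision=4,suppress=True)
p=read_camera("wrist")
for r1 in(257,):
  C=[(333,122),(428,129),(419,257),(327,250)]
  X=np.array([onz(p,(60+r/3,130+c/3),.06) for c,r in C]);print(X[:,:2],np.linalg.norm(X-np.roll(X,-1,0),axis=1),X.mean(0))
  for e in(X[1]-X[0],X[2]-X[3],X[3]-X[0],X[2]-X[1]): print(np.degrees(np.arctan2(e[1],e[0])))
```

```text
[[0.5126 0.1934]
 [0.5235 0.2253]
 [0.5667 0.2113]
 [0.5556 0.1793]] [0.0337 0.0454 0.0338 0.0453] [0.5396 0.2024 0.06  ]
71.2154594334427
70.92666335819025
-18.128375171643157
-17.954515501391544
```

Request:
{"op": "arm_command", "data": {
  "steps": [
    {"hand":-0.2,"slide":[-0.03,0.0105,0],"turn":-0.038},
    {"hand":-0.2,"slide":[-0.0303,0.0105,0],"turn":-0.038},
    {"hand":-0.2,"slide":[0,0,-0.03],"turn":0},
    {"hand":-0.2,"slide":[0,0,-0.03],"turn":0},
    {"hand":-0.2,"slide":[0,0,-0.03],"turn":0},
    {"hand":-0.2,"slide":[0,0,-0.02],"turn":0},
    {"hand":-0.2,"slide":[0,0,0],"turn":0},
    {"hand":-0.2,"slide":[0,0,0],"turn":0}
  ]
}}

```text
t: 3.78
tool_pos: [0.5357, 0.2058, 0.1041]
tcp_rot: [-180.0, -0.1, 161.9]
ft_force: [0.4, -0.7, 0.1]
finger_gap: 0.0551
finger_force: 0.0
```

Run:
```python
from h import *
p=read_camera("wrist");a=p["pixels"]
cv2.imwrite("pics/e.png",a)
s=ctrl.observe();print(s["finger_gap"],s["tool_pos"])
```

```text
0.05454545423596694 [0.53698875 0.20598907 0.10536709]
```

View pics/e.png

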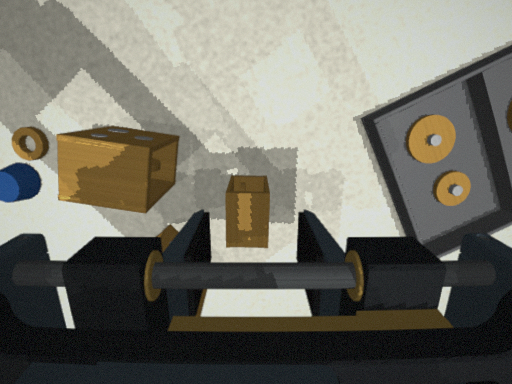

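Request:
{"op": "arm_command", "data": {
  "steps": [
    {"hand":-0.2,"slide":[0.003,-0.0045,-0.015],"turn":0},
    {"hand":-0.2,"slide":[0,0,-0.02],"turn":0},
    {"hand":-0.2,"slide":[0,0,-0.02],"turn":0},
    {"hand":-0.2,"slide":[0,0,-0.015],"turn":0},
    {"hand":-0.2,"slide":[0,0,-0.006],"turn":0},
    {"hand":-0.2,"slide":[0,0,0],"turn":0},
    {"hand":-0.2,"slide":[0,0,0],"turn":0}
  ]
}}

```text
t: 4.42
tool_pos: [0.5409, 0.201, 0.0295]
tcp_rot: [179.9, 0.1, 161.8]
ft_force: [-0.4, -0.2, 0.4]
finger_gap: 0.0546
finger_force: 0.0
```

Run:
```python
from h import *
np.set_printoptions(precision=4,suppress=True)
for i in range(4):
  p=read_camera("wrist");s=ctrl.observe();print(s["t"],s["finger_gap"],s["tool_pos"],s["ft_force"])
```

```text
4.4667 0.05478327568426099 [0.5411 0.201  0.0298] [ 1.1241 -0.0484  0.2445]
4.5167 0.05495053305760353 [0.5411 0.2009 0.0298] [ 1.5857 -1.1502  0.6776]
4.5667 0.05444082882335919 [0.541  0.2008 0.0296] [ 0.4719 -0.267  -0.9049]
4.6167 0.05459393691210052 [0.5407 0.2007 0.0293] [ 0.0612 -0.1929 -0.0927]
```

Request:
{"op": "arm_command", "data": {
  "steps": [
    {"hand":-0.2,"slide":[-0.001,0.001,-0.003],"turn":0},
    {"hand":0.1,"slide":[0,0,0],"turn":0},
    {"hand":0.3,"slide":[0,0,0],"turn":0},
    {"hand":0.5,"slide":[0,0,0],"turn":0},
    {"hand":1,"slide":[0,0,0],"turn":0},
    {"hand":1,"slide":[0,0,0],"turn":0},
    {"hand":1,"slide":[0,0,0],"turn":0},
    {"hand":1,"slide":[0,0,0],"turn":0}
  ]
}}

```text
t: 5.28
tool_pos: [0.5388, 0.2012, 0.025]
tcp_rot: [-180.0, -0.0, 161.8]
ft_force: [0.2, -1.9, 1.5]
finger_gap: 0.0338
finger_force: 30.0
```

Request:
{"op": "arm_command", "data": {
  "steps": [
    {"hand":1,"slide":[0,0,0.015],"turn":0},
    {"hand":1,"slide":[0,0,0.035],"turn":0},
    {"hand":1,"slide":[0,0,0.038],"turn":0},
    {"hand":1,"slide":[0,0,0.038],"turn":0},
    {"hand":1,"slide":[0,0,0.038],"turn":0},
    {"hand":1,"slide":[0,-0.015,0.035],"turn":0},
    {"hand":1,"slide":[0,-0.02,0.03],"turn":0},
    {"hand":1,"slide":[0,-0.025,0.025],"turn":0},
    {"hand":1,"slide":[0.005,-0.03,0.02],"turn":0},
    {"hand":1,"slide":[0.005,-0.035,0],"turn":0}
  ]
}}

```text
t: 6.12
tool_pos: [0.5506, 0.0766, 0.3037]
tcp_rot: [179.7, 0.5, 161.9]
ft_force: [0.8, -0.5, -1.7]
finger_gap: 0.0335
finger_force: 30.0
```

Request:
{"op": "arm_command", "data": {
  "steps": [
    {"hand":1,"slide":[0.005,-0.037,0],"turn":0},
    {"hand":1,"slide":[0.005,-0.037,0],"turn":0},
    {"hand":1,"slide":[0.005,-0.037,0],"turn":0},
    {"hand":1,"slide":[0.005,-0.037,0],"turn":0},
    {"hand":1,"slide":[0.005,-0.037,0],"turn":0},
    {"hand":1,"slide":[0.005,-0.037,0],"turn":0},
    {"hand":1,"slide":[0,-0.03,0],"turn":0},
    {"hand":1,"slide":[0,-0.015,0],"turn":0},
    {"hand":1,"slide":[0,0,0],"turn":0}
  ]
}}

```text
t: 6.87
tool_pos: [0.5785, -0.1936, 0.2979]
tcp_rot: [-180.0, -0.1, 161.5]
ft_force: [0.4, 1.1, -1.8]
finger_gap: 0.0335
finger_force: 30.0
```

Run:
```python
from h import *
np.set_printoptions(precision=4,suppress=True)
for i in range(4): p=read_camera("wrist")
s=ctrl.observe();print(s["t"],s["finger_gap"],s["tool_pos"],s["tcp_rot"],s["ft_force"],s["finger_force"])
print(p["xyz"],p["rotation"])
for n,z in(("mouth",.046),("cradle",0),("hinge",.08),("handle",.21)):
  for d in nets.spot_point(p,n)[:2]: print(n,round(d["p"],2),np.round(d["location"],1),onz(p,d["location"],z))
a=p["pixels"];cv2.imwrite("pics/g.png",cv2.resize(a[20:220,130:390],None,fx=3,fy=3,interpolation=cv2.INTER_CUBIC))
```

```text
7.0667 0.03362618064328613 [ 0.5788 -0.1892  0.2989] [179.9366  -0.0334 161.8234] [-0.1667 -0.6645 -1.3882] 29.99842196702957
[ 0.5045 -0.165   0.4699] [163.8158  -0.0691  71.8308]
mouth 0.73 [129.1 247.8] [ 0.5328 -0.1822  0.046 ]
cradle 0.74 [122.8 250.8] [ 0.5282 -0.1766  0.    ]
hinge 0.43 [123.7 247.9] [ 0.5241 -0.1785  0.08  ]
```

View pics/g.png

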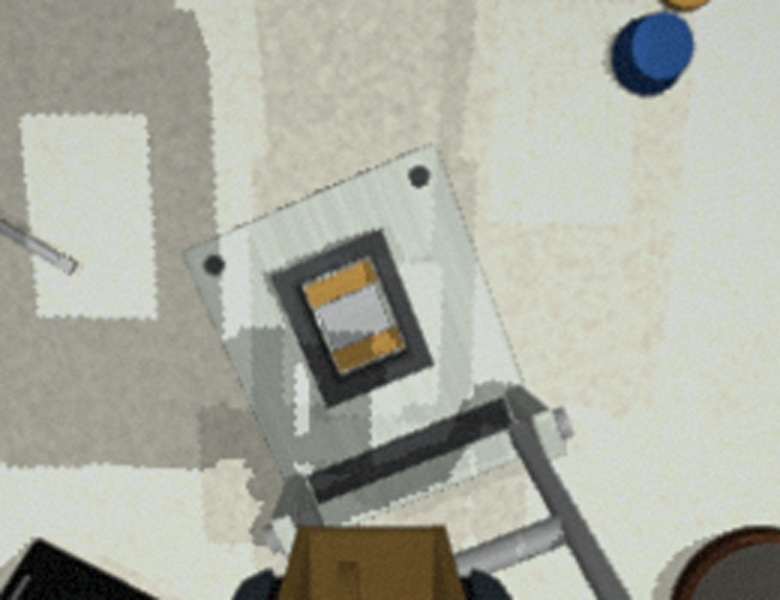

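Run:
```python
from h import *
np.set_printoptions(precision=4,suppress=True)
p=read_camera("wrist")
for C,z in (([(271,273),(380,230),(433,364),(327,407)],.046),([(302,288),(373,257),(404,347),(340,375)],.046),([(186,250),(434,145),(520,383)],.012),([(214,265),(418,176)],.012)):
  X=np.array([onz(p,(20+r/3,130+c/3),z) for c,r in C]);L=np.linalg.norm(X-np.roll(X,-1,0),axis=1)
  print(X[:,:2],L,X.mean(0))
  for i in range(len(X)):
    e=np.roll(X,-1,0)[i]-X[i];print(np.degrees(np.arctan2(e[1],e[0])),end=" ")
  print()
# subpixel refine of block outline: dark mask minAreaRect
a=cv2.cvtColor(p["pixels"],cv2.COLOR_BGR2GRAY)
m=(a<75).astype(np.uint8); 
n,l,st,ce=cv2.connectedComponentsWithStats(m)
k=[i for i in range(1,n) if 800<st[i,4]<4000 and np.hypot(*(ce[i]-[247,126]))<15]
for i in k:
  c=cv2.findContours((l==i).astype(np.uint8),0,cv2.CHAIN_APPROX_NONE)[0][0][:,0]
  W=np.array([onz(p,(y,x),.046)[:2] for x,y in c],np.float32)*1000
  print(st[i],cv2.minAreaRect(W))
```

```text
[[ 0.4977 -0.2111]
 [ 0.4952 -0.157 ]
 [ 0.5615 -0.1519]
 [ 0.5654 -0.2067]] [0.0542 0.0665 0.0549 0.0679] [ 0.5299 -0.1817  0.046 ]
92.62838716010648 4.423585292847432 -85.94627274836239 -176.23162259428798 
[[ 0.5086 -0.1997]
 [ 0.5056 -0.1638]
 [ 0.5495 -0.1626]
 [ 0.5527 -0.1958]] [0.036  0.0439 0.0333 0.0442] [ 0.5291 -0.1805  0.046 ]
94.78117052642662 1.5340542845297334 -84.5631045623832 -174.93732905031675 
[[ 0.4731 -0.2515]
 [ 0.4646 -0.1191]
 [ 0.5894 -0.1107]] [0.1327 0.1251 0.1826] [ 0.509  -0.1605  0.012 ]
93.68095092969742 3.866050917846792 -129.55032923360358 
[[ 0.4844 -0.2408]
 [ 0.4759 -0.1308]] [0.1103 0.1103] [ 0.4802 -0.1858  0.012 ]
94.41446179471103 -85.58553820528897 
[221  97  53  58 911] ((529.2492065429688, -182.0634765625), (66.5088882446289, 54.170169830322266), 3.9200491905212402)
```

Request:
{"op": "arm_command", "data": {
  "steps": [
    {"hand":1,"slide":[-0.012,0.002,0],"turn":0.123},
    {"hand":1,"slide":[-0.012,0.002,0],"turn":0.123},
    {"hand":1,"slide":[-0.012,0.002,0],"turn":0.123},
    {"hand":1,"slide":[-0.013,0.001,0],"turn":0.124},
    {"hand":1,"slide":[0,0,-0.03],"turn":0},
    {"hand":1,"slide":[0,0,-0.04],"turn":0},
    {"hand":1,"slide":[0,0,-0.04],"turn":0},
    {"hand":1,"slide":[0,0,-0.04],"turn":0},
    {"hand":1,"slide":[0,0,-0.03],"turn":0},
    {"hand":1,"slide":[0,0,0],"turn":0}
  ]
}}

```text
t: 8.15
tool_pos: [0.5254, -0.1815, 0.113]
tcp_rot: [179.7, -0.7, -176.0]
ft_force: [-0.7, -0.1, -2.1]
finger_gap: 0.034
finger_force: 30.0
```

Run:
```python
from h import *
np.set_printoptions(precision=4,suppress=True)
for i in range(5): p=read_camera("wrist")
s=ctrl.observe();print(s["t"],s["finger_gap"],s["tool_pos"],s["tcp_rot"],s["ft_force"],s["finger_force"])
a=p["pixels"];cv2.imwrite("pics/i.png",cv2.resize(a[90:290,130:390],None,fx=3,fy=3,interpolation=cv2.INTER_CUBIC))
C=[.5297,-.182];t=np.radians(4)
for x,y in((-34,-28),(-34,28)):
  r,c=proj(p,[C[0]+(x*np.cos(t)-y*np.sin(t))/1e3,C[1]+(x*np.sin(t)+y*np.cos(t))/1e3,.046]);print((c-130)*3,(r-90)*3)
```

```text
8.4 0.033875970215420374 [ 0.5319 -0.1842  0.1218] [-179.8725    0.2957 -176.0496] [-0.1486  0.1225 -0.9235] 29.998405873775482
279.9336959961307 200.0775195228805
478.91696114132674 200.2116072299857
```

View pics/i.png

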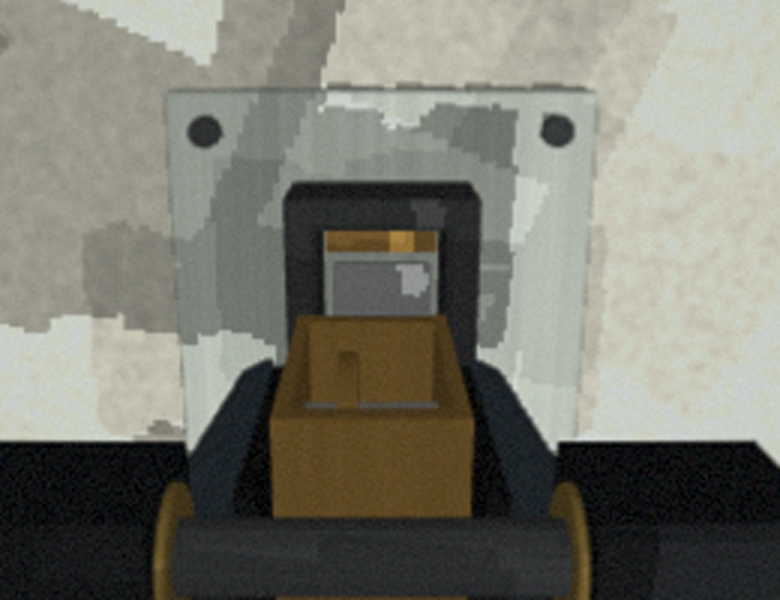

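Run:
```python
from h import *
np.set_printoptions(precision=4,suppress=True)
p=read_camera("wrist");s=ctrl.observe();T=s["tool_pos"];print(T,p["intrinsics"][0][2],p["intrinsics"][1][2])
f=lambda c,r,z:onz(p,(90+r/3,130+c/3),z)
t=np.radians(4);R=np.array([[np.cos(t),np.sin(t)],[-np.sin(t),np.cos(t)]])
zb=T[2]-.0255
b=(f(299,317,zb)+f(448,317,zb))/2; tp=(f(272,418,zb+.06)+f(471,418,zb+.06))/2
bl=(f(285,198,.046)+f(481,198,.046))/2; pk=(f(323,233,.046)+f(438,233,.046))/2
print("cart bottom c rel TCP",R@(b-T)[:2]+[.023,0],"top",R@(tp-T)[:2]+[.023,0])
C=bl[:2]+R.T@[.034,0];print("pocket centre",C, "from inner",pk[:2]+R.T@[.0225,0])
print("move",C-(b[:2]+R.T@[.023,0]))
```

```text
[ 0.5316 -0.1842  0.1217] 253.4584756402394 190.66624527844715
cart bottom c rel TCP [0.006  0.0005] top [0.0048 0.0001]
pocket centre [ 0.5291 -0.1811] from inner [ 0.5277 -0.1819]
move [-0.0085  0.0021]
```

Request:
{"op": "arm_command", "data": {
  "steps": [
    {"hand":1,"slide":[-0.0025,0.0015,-0.015],"turn":0},
    {"hand":1,"slide":[-0.0025,0.001,-0.015],"turn":0},
    {"hand":1,"slide":[0,0,-0.01],"turn":0},
    {"hand":1,"slide":[0,0,0],"turn":0},
    {"hand":1,"slide":[0,0,0],"turn":0},
    {"hand":1,"slide":[0,0,0],"turn":0}
  ]
}}

```text
t: 8.95
tool_pos: [0.5259, -0.1815, 0.0802]
tcp_rot: [-179.9, 0.1, -176.1]
ft_force: [0.6, -0.3, -1.7]
finger_gap: 0.0339
finger_force: 30.0
```

Run:
```python
from h import *
np.set_printoptions(precision=4,suppress=True)
p=read_camera("wrist");p=read_camera("wrist")
s=ctrl.observe();print(s["t"],s["finger_gap"],s["tool_pos"],s["tcp_rot"],s["ft_force"],s["finger_force"],p["xyz"])
a=p["pixels"];cv2.imwrite("pics/j.png",cv2.resize(a[100:250,170:340],None,fx=4,fy=4,interpolation=cv2.INTER_CUBIC))
for d in nets.spot_point(p,"cartridge")[:2]: print(d["p"],d["location"])
```

```text
9.05 0.03363068114888828 [ 0.5258 -0.1815  0.0801] [-179.9515    0.1199 -176.0628] [-0.592   0.1092 -1.3585] 29.998353123664856 [ 0.4474 -0.1869  0.2511]
0.91 [225.1, 250.6]
```

View pics/j.png

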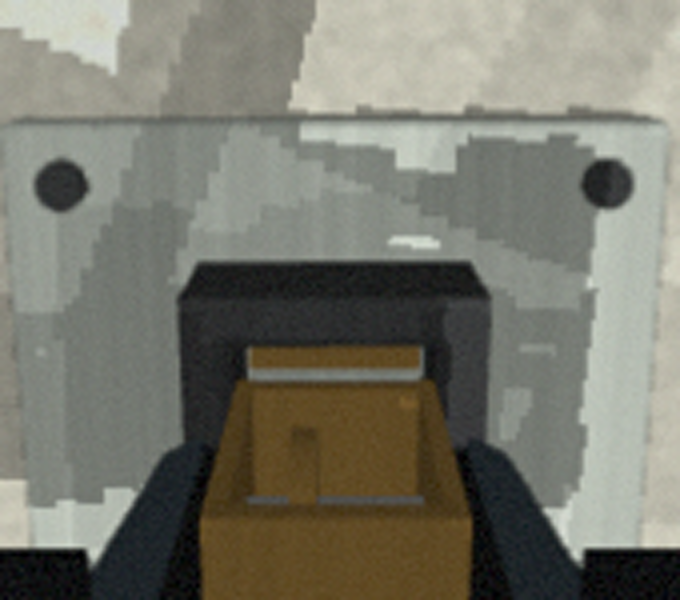

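Run:
```python
from h import *
np.set_printoptions(precision=4,suppress=True)
p=read_camera("wrist");s=ctrl.observe();T=s["tool_pos"];print(T,s["ft_force"])
f=lambda c,r,z:onz(p,(100+r/4,170+c/4),z)
t=np.radians(3.95);R=np.array([[np.cos(t),np.sin(t)],[-np.sin(t),np.cos(t)]])
L=lambda c0,c1,r,z:(R@(f(c0,r,z)-T)[:2],R@(f(c1,r,z)-T)[:2])
print("block",L(180,490,298,.046));print("pocket",L(248,424,345,.046))
for o in(.0245,.0255): print("cbot",L(237,436,380,T[2]-o))
print("ctop",L(202,471,518,T[2]-.0255+.06))
a=cv2.cvtColor(p["pixels"],cv2.COLOR_BGR2GRAY).astype(int)
print(a[165:235,248:258].mean(1).round())
```

```text
[ 0.5254 -0.1814  0.0797] [ 1.384  -0.1313 -1.6986]
block (array([-0.0304, -0.0276]), array([-0.0304,  0.0277]))
pocket (array([-0.0217, -0.0157]), array([-0.0217,  0.0161]))
cbot (array([-0.0179, -0.017 ]), array([-0.018 ,  0.0176]))
cbot (array([-0.0176, -0.0171]), array([-0.0177,  0.0177]))
ctop (array([-0.018 , -0.0167]), array([-0.018 ,  0.0172]))
[101.  49.  29.  25.  29.  30.  30.  30.  28.  30.  41.  46.  44.  45.
  43.  44.  44.  45.  45.  44.  38.  35.  63.  72.  73.  74.  75.  87.
 116. 120.  76.  60.  70.  76.  78.  76.  77.  76.  76.  75.  76.  76.
  72.  74.  74.  74.  73.  75.  73.  74.  74.  74.  75.  75.  76.  76.
  75.  75.  76.  77.  78.  62.  57.  59.  66.  73.  77.  77.  76.  76.]
```

Request:
{"op": "arm_command", "data": {
  "steps": [
    {"hand":1,"slide":[-0.0019,-0.0003,0],"turn":0},
    {"hand":1,"slide":[0,0,-0.003],"turn":0},
    {"hand":1,"slide":[0,0,-0.003],"turn":0},
    {"hand":1,"slide":[0,0,-0.002],"turn":0},
    {"hand":1,"slide":[0,0,-0.002],"turn":0},
    {"hand":1,"slide":[0,0,-0.001],"turn":0},
    {"hand":1,"slide":[0,0,0],"turn":0}
  ]
}}

```text
t: 9.73
tool_pos: [0.5232, -0.1815, 0.0677]
tcp_rot: [180.0, 0.0, -176.1]
ft_force: [0.8, -0.5, -1.7]
finger_gap: 0.0339
finger_force: 30.0
```

Request:
{"op": "arm_command", "data": {
  "steps": [
    {"hand":1,"slide":[0,0,-0.002],"turn":0},
    {"hand":1,"slide":[0,0,-0.002],"turn":0},
    {"hand":1,"slide":[0,0,0],"turn":0}
  ]
}}

```text
t: 9.98
tool_pos: [0.5232, -0.1814, 0.0635]
tcp_rot: [180.0, 0.0, -176.1]
ft_force: [1.0, 0.3, -3.8]
finger_gap: 0.0341
finger_force: 30.0
```

Request:
{"op": "arm_command", "data": {
  "steps": [
    {"hand":1,"slide":[0,0,-0.002],"turn":0},
    {"hand":1,"slide":[0,0,-0.002],"turn":0},
    {"hand":1,"slide":[0,0,0],"turn":0}
  ]
}}

```text
t: 10.23
tool_pos: [0.5232, -0.1814, 0.0597]
tcp_rot: [180.0, 0.0, -176.1]
ft_force: [2.9, 0.3, -2.8]
finger_gap: 0.0339
finger_force: 30.0
```

Request:
{"op": "arm_command", "data": {
  "steps": [
    {"hand":1,"slide":[0,0,-0.002],"turn":0},
    {"hand":1,"slide":[0,0,-0.001],"turn":0},
    {"hand":1,"slide":[0,0,0],"turn":0}
  ]
}}

```text
t: 10.48
tool_pos: [0.5232, -0.1815, 0.0568]
tcp_rot: [-180.0, 0.0, -176.1]
ft_force: [2.4, -0.1, -2.5]
finger_gap: 0.0341
finger_force: 30.0
```

Request:
{"op": "arm_command", "data": {
  "steps": [
    {"hand":1,"slide":[0.0005,0,-0.001],"turn":0},
    {"hand":1,"slide":[0,0,-0.0015],"turn":0},
    {"hand":1,"slide":[0,0,0],"turn":0}
  ]
}}

```text
t: 10.73
tool_pos: [0.5232, -0.1814, 0.0541]
tcp_rot: [180.0, -0.0, -176.1]
ft_force: [1.3, -0.3, -3.3]
finger_gap: 0.0336
finger_force: 30.0
```

Request:
{"op": "arm_command", "data": {
  "steps": [
    {"hand":1,"slide":[0,0,-0.001],"turn":0},
    {"hand":1,"slide":[0,0,-0.001],"turn":0},
    {"hand":1,"slide":[0,0,0],"turn":0}
  ]
}}

```text
t: 10.98
tool_pos: [0.5233, -0.1814, 0.0527]
tcp_rot: [180.0, -0.0, -176.1]
ft_force: [-0.9, 0.7, 2.6]
finger_gap: 0.0341
finger_force: 30.0
```

Request:
{"op": "arm_command", "data": {
  "steps": [
    {"hand":0.15,"slide":[0,0,0],"turn":0},
    {"hand":-0.2,"slide":[0,0,0],"turn":0},
    {"hand":-0.2,"slide":[0,0,0],"turn":0},
    {"hand":-0.2,"slide":[0,0,0],"turn":0},
    {"hand":-0.2,"slide":[0,0,0.01],"turn":0},
    {"hand":-0.2,"slide":[0,0,0.02],"turn":0},
    {"hand":-0.2,"slide":[0,0,0.035],"turn":0},
    {"hand":-0.2,"slide":[0,0,0.04],"turn":0},
    {"hand":-0.2,"slide":[0,0,0.04],"turn":0},
    {"hand":-0.2,"slide":[0,0,0.04],"turn":0}
  ]
}}

```text
t: 11.82
tool_pos: [0.5229, -0.1812, 0.2402]
tcp_rot: [-180.0, 0.0, -176.1]
ft_force: [1.4, -1.0, -0.2]
finger_gap: 0.0545
finger_force: 0.0
```

Request:
{"op": "arm_command", "data": {
  "steps": [
    {"hand":0.3,"slide":[0,0,0.04],"turn":0},
    {"hand":1,"slide":[0,0,0.04],"turn":0},
    {"hand":1,"slide":[0,0,0.02],"turn":0},
    {"hand":1,"slide":[0,0,0],"turn":0},
    {"hand":1,"slide":[0,0,0],"turn":0}
  ]
}}

```text
t: 12.23
tool_pos: [0.5236, -0.1815, 0.3391]
tcp_rot: [-179.9, 0.2, -176.1]
ft_force: [-0.5, 0.0, -1.0]
finger_gap: 0.0241
finger_force: 0.0
```

Run:
```python
from h import *
np.set_printoptions(precision=4,suppress=True)
p=read_camera("wrist");s=ctrl.observe();print(s["t"],s["tool_pos"],s["finger_gap"],s["ft_force"])
t=np.radians(4);C=np.array([.529,-.1811])
def W(x,z,y=0):return [C[0]+x*np.cos(t)-y*np.sin(t),C[1]+x*np.sin(t)+y*np.cos(t),z]
A={}
for c in("wrist","scene","side"):
  q=read_camera(c);A[c]=q;cv2.imwrite(f"pics/k_{c}.png",q["pixels"])
  for n in("handle","cartridge","clamp"):
    for f in(nets.spot_point,nets.regions_of):
      try:
        for d in f(q,n)[:3]: print(c,n,f.__name__,round(d["p"],2),np.round(d["location"],1))
      except Exception as e: print(n,e)
  for th in(1.75,1.85,1.95): print("  pred handle",th,np.round(proj(q,W(.075-.14*np.cos(th),.08+.14*np.sin(th))),1))
  print("  pred cart base",np.round(proj(q,W(0,.028)),1),np.round(proj(q,W(0,.088)),1))
```

```text
12.2833 [ 0.5229 -0.1812  0.3373] 0.020338737980267196 [-0.5799 -0.1133 -0.7658]
wrist handle call 0.58 [282.1 250.1]
wrist handle call 0.58 [239.9 247.4]
wrist cartridge call 0.93 [160.7 252.9]
wrist cartridge call 0.75 [137.1 428. ]
wrist cartridge call 0.86 [205.1 424.1]
wrist cartridge call 0.76 [162.8 254.4]
wrist cartridge call 0.58 [135.4 446.5]
clamp it knows: cartridge, cradle, dome, ejector, handle, hinge, mouth, shell, weight
wrist clamp call 0.64 [242.9 245.2]
  pred handle 1.75 [275.7 253.3]
  pred handle 1.85 [284.4 253.3]
  pred handle 1.95 [291.9 253.3]
  pred cart base [158.4 253.3] [165.6 253.3]
scene handle call 0.84 [178.8 230.6]
scene handle call 0.74 [186.  218.4]
scene handle call 0.69 [185.1 229.5]
scene handle call 0.45 [174.7 215.2]
scene cartridge call 0.8 [150.2 318.6]
scene cartridge call 0.77 [185.4 217.5]
scene cartridge call 0.77 [185.9 326.5]
scene cartridge call 0.87 [144.7 322.6]
scene cartridge call 0.75 [171.7 216.2]
scene cartridge call 0.68 [174.5 332.1]
clamp it knows: cartridge, cradle, dome, ejector, handle, hinge, mouth, shell, weight
scene clamp call 0.85 [186.2 234.9]
  pred handle 1.75 [173.9 229.7]
  pred handle 1.85 [179.8 231.9]
  pred handle 1.95 [186. 234.]
  pred cart base [188.6 219.6] [174.6 218.3]
side handle call 0.92 [120.9 247.6]
side handle call 0.27 [188.1 292.4]
side handle call 0.93 [143.4 249.5]
side cartridge call 0.9 [190.8 292.4]
side cartridge call 0.82 [293.2 292.9]
side cartridge call 0.56 [281.6 242.2]
side cartridge call 0.96 [181.4 292.8]
side cartridge call 0.72 [268.5 241.7]
side cartridge call 0.65 [280.  291.8]
clamp it knows: cartridge, cradle, dome, ejector, handle, hinge, mouth, shell, weight
side clamp call 0.76 [144.6 254. ]
  pred handle 1.75 [122.1 250.5]
  pred handle 1.85 [122.8 244.7]
  pred handle 1.95 [124.1 239.1]
  pred cart base [190.7 290.2] [171.5 291.2]
```

Request:
{"op": "arm_command", "data": {
  "steps": [
    {"hand":1,"slide":[0.03,0.002,0],"turn":0},
    {"hand":1,"slide":[0.03,0.002,0],"turn":0},
    {"hand":1,"slide":[0.03,0.002,0],"turn":0},
    {"hand":1,"slide":[0.03,0.002,0],"turn":0},
    {"hand":1,"slide":[0.028,0.0025,0],"turn":0},
    {"hand":1,"slide":[0,0,-0.02],"turn":0},
    {"hand":1,"slide":[0,0,-0.03],"turn":0},
    {"hand":1,"slide":[0,0,-0.03],"turn":0},
    {"hand":1,"slide":[0,0,0],"turn":0},
    {"hand":1,"slide":[0,0,0],"turn":0}
  ]
}}

```text
t: 14.02
tool_pos: [0.6708, -0.1708, 0.256]
tcp_rot: [179.9, -0.2, -176.1]
ft_force: [-0.6, -0.5, 0.9]
finger_gap: 0.0009
finger_force: 0.0
```

Run:
```python
from h import *
s=ctrl.observe();print(s["tool_pos"],s["ft_force"],s["finger_gap"])
ims=[]
for c,(r,k) in(("side",(60,190)),("scene",(90,150))):
  q=read_camera(c);ims.append(cv2.resize(q["pixels"][r:r+150,k:k+130],None,fx=3,fy=3,interpolation=cv2.INTER_CUBIC))
cv2.imwrite("pics/l.png",np.hstack(ims))
```

```text
[ 0.67079161 -0.17075926  0.25603987] [-0.58330989 -0.50581675  0.90877843] 0.0008504309826735232
```

View pics/l.png

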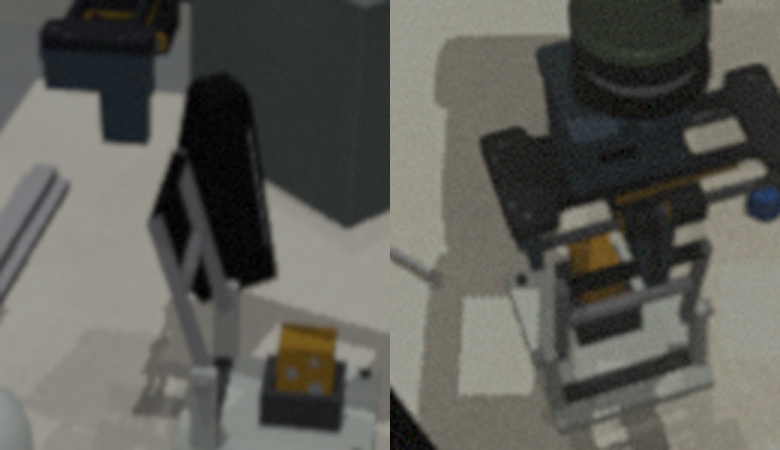

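Request:
{"op": "arm_command", "data": {
  "steps": [
    {"hand":1,"slide":[0,0,-0.02],"turn":0},
    {"hand":1,"slide":[0,0,-0.02],"turn":0},
    {"hand":1,"slide":[0,0,-0.015],"turn":0},
    {"hand":1,"slide":[0,0,-0.007],"turn":0},
    {"hand":1,"slide":[0,0,0],"turn":0},
    {"hand":1,"slide":[-0.005,-0.0003,0],"turn":0},
    {"hand":1,"slide":[-0.005,-0.0004,0],"turn":0},
    {"hand":1,"slide":[-0.003,-0.0002,0],"turn":0},
    {"hand":1,"slide":[-0.003,-0.0002,0],"turn":0}
  ]
}}

```text
t: 14.87
tool_pos: [0.6585, -0.1722, 0.1991]
tcp_rot: [-179.9, 0.6, -176.1]
ft_force: [6.0, 1.1, 4.8]
finger_gap: 0.0002
finger_force: 3.1
```

Request:
{"op": "arm_command", "data": {
  "steps": [
    {"hand":1,"slide":[-0.008,-0.0006,0.001],"turn":0},
    {"hand":1,"slide":[-0.008,-0.0006,0.001],"turn":0},
    {"hand":1,"slide":[-0.008,-0.0005,0.001],"turn":0},
    {"hand":1,"slide":[-0.008,-0.0006,0],"turn":0},
    {"hand":1,"slide":[-0.008,-0.0005,0],"turn":0},
    {"hand":1,"slide":[-0.008,-0.0006,-0.001],"turn":0},
    {"hand":1,"slide":[-0.008,-0.0005,-0.002],"turn":0}
  ]
}}

```text
t: 15.45
tool_pos: [0.5992, -0.1762, 0.1963]
tcp_rot: [-180.0, 0.1, -176.1]
ft_force: [4.0, -0.9, 3.3]
finger_gap: 0.0001
finger_force: 2.0
```

Request:
{"op": "arm_command", "data": {
  "steps": [
    {"hand":1,"slide":[-0.008,-0.0006,-0.002],"turn":0},
    {"hand":1,"slide":[-0.008,-0.0005,-0.003],"turn":0},
    {"hand":1,"slide":[-0.008,-0.0006,-0.003],"turn":0},
    {"hand":1,"slide":[-0.008,-0.0005,-0.004],"turn":0},
    {"hand":1,"slide":[-0.008,-0.0006,-0.004],"turn":0},
    {"hand":1,"slide":[-0.008,-0.0006,-0.005],"turn":0},
    {"hand":1,"slide":[-0.008,-0.0005,-0.005],"turn":0},
    {"hand":1,"slide":[-0.008,-0.0006,-0.006],"turn":0},
    {"hand":1,"slide":[0,0,0],"turn":0}
  ]
}}

```text
t: 16.2
tool_pos: [0.5329, -0.1804, 0.1615]
tcp_rot: [179.9, -0.2, -176.1]
ft_force: [0.3, -0.9, -0.3]
finger_gap: 0.0003
finger_force: 0.3
```

Run:
```python
from h import *
t=np.radians(4);C=np.array([.529,-.1811])
def W(x,z,y=0):return [C[0]+x*np.cos(t)-y*np.sin(t),C[1]+x*np.sin(t)+y*np.cos(t),z]
s=ctrl.observe();print(s["tool_pos"],s["ft_force"])
for c in("side","scene"):
  q=read_camera(c)
  for d in nets.spot_point(q,"handle")[:2]: print(c,round(d["p"],2),np.round(d["location"],1))
  for th in(.7,.8,.9): print("  pred",th,np.round(proj(q,W(.075-.14*np.cos(th),.08+.14*np.sin(th))),1))
```

```text
[ 0.53288805 -0.18035035  0.16154775] [ 0.33445799 -0.89164452 -0.30083943]
side 0.94 [140.3 301.2]
  pred 0.7 [144.2 306.5]
  pred 0.8 [140.1 302.7]
  pred 0.9 [136.4 298.3]
scene 0.93 [140.4 211.3]
scene 0.69 [257.2 309.2]
  pred 0.7 [143.2 212.2]
  pred 0.8 [143.3 213.1]
  pred 0.9 [144.  214.3]
```

Request:
{"op": "arm_command", "data": {
  "steps": [
    {"hand":1,"slide":[0.006,0.0004,0],"turn":0},
    {"hand":1,"slide":[0,0,0.02],"turn":0},
    {"hand":1,"slide":[0,0,0.025],"turn":0},
    {"hand":1,"slide":[0,0,0],"turn":0},
    {"hand":1,"slide":[-0.015,-0.001,0],"turn":0},
    {"hand":1,"slide":[-0.017,-0.0015,0],"turn":0},
    {"hand":1,"slide":[-0.004,0,-0.005],"turn":0},
    {"hand":1,"slide":[0,0,-0.005],"turn":0},
    {"hand":1,"slide":[0,0,-0.003],"turn":0},
    {"hand":1,"slide":[0,0,0],"turn":0}
  ]
}}

```text
t: 17.23
tool_pos: [0.5057, -0.1823, 0.1942]
tcp_rot: [179.9, -0.1, -176.1]
ft_force: [0.6, -0.1, -0.3]
finger_gap: 0.0006
finger_force: 0.0
```

Request:
{"op": "arm_command", "data": {
  "steps": [
    {"hand":1,"slide":[-0.005,-0.0003,-0.006],"turn":0},
    {"hand":1,"slide":[-0.005,-0.0004,-0.006],"turn":0},
    {"hand":1,"slide":[-0.005,-0.0003,-0.006],"turn":0},
    {"hand":1,"slide":[-0.004,-0.0003,-0.006],"turn":0},
    {"hand":1,"slide":[-0.004,-0.0003,-0.006],"turn":0},
    {"hand":1,"slide":[-0.003,-0.0002,-0.006],"turn":0},
    {"hand":1,"slide":[-0.003,-0.0002,-0.006],"turn":0},
    {"hand":1,"slide":[0,0,0],"turn":0}
  ]
}}

```text
t: 17.9
tool_pos: [0.4743, -0.1847, 0.1525]
tcp_rot: [180.0, -0.2, -176.1]
ft_force: [-0.6, -0.0, -0.0]
finger_gap: 0.0009
finger_force: 0.0
```

Request:
{"op": "arm_command", "data": {
  "steps": [
    {"hand":1,"slide":[0,0,-0.005],"turn":0},
    {"hand":1,"slide":[-0.001,0,-0.005],"turn":0},
    {"hand":1,"slide":[-0.001,0,-0.005],"turn":0}
  ]
}}

```text
t: 18.15
tool_pos: [0.4737, -0.1847, 0.1385]
tcp_rot: [-180.0, -0.1, -176.0]
ft_force: [-4.0, -0.8, 5.5]
finger_gap: 0.0005
finger_force: 2.6
```

Run:
```python
from h import *
t=np.radians(4);C=np.array([.529,-.1811])
def W(x,z,y=0):return [C[0]+x*np.cos(t)-y*np.sin(t),C[1]+x*np.sin(t)+y*np.cos(t),z]
s=ctrl.observe();print(s["tool_pos"],s["ft_force"])
for c in("side","scene"):
  q=read_camera(c)
  for d in nets.spot_point(q,"handle")[:2]: print(c,round(d["p"],2),np.round(d["location"],1))
  for th in(.3,.4,.5,.6): print("  pred",th,np.round(proj(q,W(.075-.14*np.cos(th),.08+.14*np.sin(th))),1))
```

```text
[ 0.47367786 -0.1846665   0.13846889] [-4.04878134 -0.75358458  5.50431134]
side 0.97 [157.8 315.2]
side 0.61 [224.5 184.9]
  pred 0.3 [162.4 316.3]
  pred 0.4 [157.7 314.7]
  pred 0.5 [153.  312.6]
  pred 0.6 [148.5 309.8]
scene 0.71 [146.5 206.6]
  pred 0.3 [148.4 210.2]
  pred 0.4 [146.4 210.4]
  pred 0.5 [144.8 210.8]
  pred 0.6 [143.7 211.4]
```

Request:
{"op": "arm_command", "data": {
  "steps": [
    {"hand":1,"slide":[-0.001,0,-0.004],"turn":0},
    {"hand":1,"slide":[-0.001,0,-0.004],"turn":0},
    {"hand":1,"slide":[-0.001,0,-0.004],"turn":0},
    {"hand":1,"slide":[-0.001,0,-0.004],"turn":0},
    {"hand":1,"slide":[-0.001,0,-0.003],"turn":0},
    {"hand":1,"slide":[0,0,0],"turn":0}
  ]
}}

```text
t: 18.85
tool_pos: [0.4692, -0.1844, 0.1187]
tcp_rot: [180.0, -0.0, -176.1]
ft_force: [-0.8, -0.0, 0.6]
finger_gap: 0.0002
finger_force: 0.0
```

Request:
{"op": "arm_command", "data": {
  "steps": [
    {"hand":1,"slide":[-0.001,0,-0.002],"turn":0},
    {"hand":1,"slide":[0,0,-0.002],"turn":0},
    {"hand":1,"slide":[0,0,-0.002],"turn":0}
  ]
}}

```text
t: 19.1
tool_pos: [0.4683, -0.1844, 0.1134]
tcp_rot: [180.0, -0.0, -176.1]
ft_force: [-3.3, -1.3, 4.2]
finger_gap: 0.0006
finger_force: 1.9
```

Request:
{"op": "arm_command", "data": {
  "steps": [
    {"hand":1,"slide":[-0.001,0,-0.002],"turn":0},
    {"hand":1,"slide":[0,0,-0.002],"turn":0},
    {"hand":1,"slide":[0,0,0],"turn":0}
  ]
}}

```text
t: 19.35
tool_pos: [0.4673, -0.1845, 0.1092]
tcp_rot: [180.0, -0.0, -176.1]
ft_force: [-1.6, -0.3, 2.5]
finger_gap: 0.0001
finger_force: 1.3
```

Request:
{"op": "arm_command", "data": {
  "steps": [
    {"hand":1,"slide":[0,0,-0.0015],"turn":0},
    {"hand":1,"slide":[0,0,-0.0015],"turn":0}
  ]
}}

```text
t: 19.52
tool_pos: [0.4668, -0.1845, 0.1065]
tcp_rot: [180.0, -0.1, -176.0]
ft_force: [-4.1, -0.9, 6.0]
finger_gap: 0.0002
finger_force: 2.9
```

Request:
{"op": "arm_command", "data": {
  "steps": [
    {"hand":1,"slide":[0,0,-0.0015],"turn":0},
    {"hand":1,"slide":[0,0,-0.0015],"turn":0}
  ]
}}

```text
t: 19.68
tool_pos: [0.4663, -0.1846, 0.1034]
tcp_rot: [180.0, -0.1, -176.0]
ft_force: [-4.0, -1.5, 7.1]
finger_gap: 0.0002
finger_force: 3.3
```

Request:
{"op": "arm_command", "data": {
  "steps": [
    {"hand":1,"slide":[0,0,-0.001],"turn":0},
    {"hand":1,"slide":[0,0,-0.001],"turn":0}
  ]
}}

```text
t: 19.85
tool_pos: [0.466, -0.1846, 0.1015]
tcp_rot: [180.0, -0.2, -176.0]
ft_force: [-5.2, -1.4, 7.3]
finger_gap: 0.0008
finger_force: 3.7
```

Request:
{"op": "arm_command", "data": {
  "steps": [
    {"hand":1,"slide":[0,0,-0.001],"turn":0},
    {"hand":1,"slide":[0,0,-0.001],"turn":0}
  ]
}}

```text
t: 20.02
tool_pos: [0.4658, -0.1846, 0.0995]
tcp_rot: [180.0, -0.2, -176.0]
ft_force: [-6.4, -1.7, 8.1]
finger_gap: 0.0005
finger_force: 4.0
```

Request:
{"op": "arm_command", "data": {
  "steps": [
    {"hand":1,"slide":[0,0,-0.001],"turn":0},
    {"hand":1,"slide":[0,0,-0.001],"turn":0}
  ]
}}

```text
t: 20.18
tool_pos: [0.4655, -0.1846, 0.0975]
tcp_rot: [180.0, -0.2, -176.0]
ft_force: [-6.3, -1.8, 8.0]
finger_gap: 0.0007
finger_force: 4.2
```

Request:
{"op": "arm_command", "data": {
  "steps": [
    {"hand":1,"slide":[0,0,-0.001],"turn":0},
    {"hand":1,"slide":[0,0,-0.001],"turn":0}
  ]
}}

```text
t: 20.35
tool_pos: [0.4653, -0.1846, 0.0955]
tcp_rot: [180.0, -0.3, -176.0]
ft_force: [-6.2, -1.6, 7.9]
finger_gap: 0.0002
finger_force: 4.2
```

Request:
{"op": "arm_command", "data": {
  "steps": [
    {"hand":1,"slide":[-0.0005,0,-0.001],"turn":0},
    {"hand":1,"slide":[-0.0005,0,-0.001],"turn":0}
  ]
}}

```text
t: 20.52
tool_pos: [0.4651, -0.1846, 0.0937]
tcp_rot: [180.0, -0.1, -176.0]
ft_force: [-5.2, -1.0, 7.4]
finger_gap: 0.0006
finger_force: 4.1
```

Request:
{"op": "arm_command", "data": {
  "steps": [
    {"hand":1,"slide":[0,0,-0.001],"turn":0},
    {"hand":1,"slide":[0,0,-0.001],"turn":0}
  ]
}}

```text
t: 20.68
tool_pos: [0.465, -0.1846, 0.0916]
tcp_rot: [180.0, -0.2, -176.0]
ft_force: [-5.4, -2.1, 8.8]
finger_gap: 0.0004
finger_force: 5.1
```

Request:
{"op": "arm_command", "data": {
  "steps": [
    {"hand":1,"slide":[0,0,-0.001],"turn":0}
  ]
}}

```text
t: 20.77
tool_pos: [0.465, -0.1847, 0.0911]
tcp_rot: [180.0, -0.2, -176.0]
ft_force: [-7.7, -1.1, 17.8]
finger_gap: 0.0006
finger_force: 9.0
```

Request:
{"op": "arm_command", "data": {
  "steps": [
    {"hand":1,"slide":[0,0,-0.0005],"turn":0}
  ]
}}

```text
t: 20.85
tool_pos: [0.465, -0.1847, 0.0911]
tcp_rot: [180.0, -0.2, -176.0]
ft_force: [-8.2, -0.6, 19.6]
finger_gap: 0.0005
finger_force: 9.2
```

Request:
{"op": "arm_command", "data": {
  "steps": [
    {"hand":1,"slide":[0,0,0.002],"turn":0},
    {"hand":1,"slide":[0,0,0.005],"turn":0},
    {"hand":1,"slide":[0,0,0.03],"turn":0},
    {"hand":1,"slide":[-0.02,0,0.03],"turn":0},
    {"hand":1,"slide":[-0.03,0,0.02],"turn":0},
    {"hand":1,"slide":[-0.03,0,0],"turn":0},
    {"hand":1,"slide":[0,0,0],"turn":0},
    {"hand":1,"slide":[0,0,0],"turn":0},
    {"hand":1,"slide":[0,0,0],"turn":0}
  ]
}}

```text
t: 21.6
tool_pos: [0.3872, -0.1846, 0.1769]
tcp_rot: [-180.0, 0.1, -176.1]
ft_force: [1.0, -0.5, -0.2]
finger_gap: 0.0005
finger_force: 0.0
```

Run:
```python
from h import *
t=np.radians(4);C=np.array([.529,-.1811])
def W(x,z,y=0):return [C[0]+x*np.cos(t)-y*np.sin(t),C[1]+x*np.sin(t)+y*np.cos(t),z]
s=ctrl.observe();print(s["t"],s["tool_pos"],s["ft_force"])
for c in("side","scene"):
  q=read_camera(c); cv2.imwrite(f"pics/z_{c}.png",q["pixels"])
  for d in nets.spot_point(q,"handle")[:2]: print(c,round(d["p"],2),np.round(d["location"],1))
  for th in(0,.03,.1,.2): print("  pred",th,np.round(proj(q,W(.075-.14*np.cos(th),.08+.14*np.sin(th))),1))
  for n in("dome","shell","weight"):
    d=nets.spot_point(q,n); print(n,d and onz(q,d[0]["location"],0).round(3))
```

```text
21.6 [ 0.387208   -0.1845757   0.17694907] [ 0.9645649  -0.46336305 -0.22015829]
side 0.61 [174.9 318.8]
  pred 0 [176.5 317.6]
  pred 0.03 [175.1 317.7]
  pred 0.1 [171.8 317.8]
  pred 0.2 [167.1 317.4]
dome [ 0.763 -0.023  0.   ]
shell [ 0.645 -0.384  0.   ]
weight [ 0.456  0.001 -0.   ]
scene 0.68 [154.1 209.9]
  pred 0 [157.1 210.6]
  pred 0.03 [156.1 210.5]
  pred 0.1 [153.8 210.3]
  pred 0.2 [150.9 210.2]
dome [ 0.755 -0.012  0.   ]
shell [ 0.639 -0.389  0.   ]
weight [ 0.461 -0.011  0.   ]
```

Request:
{"op": "arm_command", "data": {
  "steps": [
    {"hand":1,"slide":[0.03,0,0],"turn":0},
    {"hand":1,"slide":[0.03,0,0],"turn":0},
    {"hand":1,"slide":[0.018,0,-0.02],"turn":0},
    {"hand":1,"slide":[0,0,-0.03],"turn":0},
    {"hand":1,"slide":[0,0,-0.02],"turn":0},
    {"hand":1,"slide":[0,0,-0.008],"turn":0},
    {"hand":1,"slide":[0,0,0],"turn":0},
    {"hand":1,"slide":[0,0,0],"turn":0}
  ]
}}

```text
t: 22.77
tool_pos: [0.4648, -0.1847, 0.0994]
tcp_rot: [-180.0, 0.0, -176.1]
ft_force: [-0.3, -0.2, 0.1]
finger_gap: 0.0002
finger_force: 0.0
```

Request:
{"op": "arm_command", "data": {
  "steps": [
    {"hand":1,"slide":[0,0,-0.002],"turn":0},
    {"hand":1,"slide":[0,0,-0.002],"turn":0}
  ]
}}

```text
t: 22.93
tool_pos: [0.4654, -0.185, 0.0964]
tcp_rot: [-179.9, 0.2, -176.1]
ft_force: [-0.8, -0.6, 0.7]
finger_gap: 0.0006
finger_force: 0.0
```

Request:
{"op": "arm_command", "data": {
  "steps": [
    {"hand":1,"slide":[0,0,-0.001],"turn":0},
    {"hand":1,"slide":[0,0,-0.001],"turn":0}
  ]
}}

```text
t: 23.1
tool_pos: [0.4648, -0.1847, 0.0936]
tcp_rot: [-180.0, 0.1, -176.1]
ft_force: [-0.4, 0.0, -0.0]
finger_gap: 0.0006
finger_force: 0.0
```

Request:
{"op": "arm_command", "data": {
  "steps": [
    {"hand":1,"slide":[0,0,-0.001],"turn":0},
    {"hand":1,"slide":[0,0,-0.0005],"turn":0}
  ]
}}

```text
t: 23.27
tool_pos: [0.4646, -0.1846, 0.0917]
tcp_rot: [-180.0, 0.0, -176.1]
ft_force: [-0.6, -0.7, 3.7]
finger_gap: 0.0006
finger_force: 2.4
```

Request:
{"op": "arm_command", "data": {
  "steps": [
    {"hand":1,"slide":[0,0,-0.0007],"turn":0},
    {"hand":1,"slide":[0,0,0],"turn":0}
  ]
}}

```text
t: 23.43
tool_pos: [0.4646, -0.1846, 0.0917]
tcp_rot: [-180.0, 0.0, -176.1]
ft_force: [-1.6, 0.4, 6.3]
finger_gap: 0.0004
finger_force: 3.0
```

Request:
{"op": "arm_command", "data": {
  "steps": [
    {"hand":1,"slide":[0,0,0.005],"turn":0},
    {"hand":1,"slide":[0,0,0.03],"turn":0},
    {"hand":1,"slide":[-0.01,0,0.035],"turn":0},
    {"hand":1,"slide":[-0.02,0,0.03],"turn":0},
    {"hand":1,"slide":[0,0,0],"turn":0},
    {"hand":1,"slide":[0,0,0],"turn":0},
    {"hand":1,"slide":[0,0,0],"turn":0}
  ]
}}

```text
t: 24.02
tool_pos: [0.4342, -0.1844, 0.1904]
tcp_rot: [180.0, -0.0, -176.1]
ft_force: [-1.4, -0.0, -1.2]
finger_gap: 0.0006
finger_force: 0.0
```

```bash
python3 -c "
from h import *
s=ctrl.observe();print(s['t'],s['tool_pos'],s['ft_force']);print(workorder.job_done())"
```

```text
24.0167 [ 0.43424491 -0.18436578  0.19039056] [-1.41571047 -0.0317799  -1.21624427]
the job is handed in; nothing more can be done
None
```

The cartridge is driven home and the clamp is holding it. A light re-touch found the handle firm within about 1 mm of home, the peak was about 20 N at the handle (roughly 29 N on the cartridge), the bystanders stayed put, and I handed the job in at 24 s (no verdict came back).

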